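Measure a carton in the sliding parcel gauge

ROBOT

A 6-joint arm with a two-finger parallel gripper is mounted at the origin on the work surface. World frame = base frame: x ahead of the robot, y to its left, z up, the work surface at z = 0. Lengths are in m, angles in rad, forces in N, time in s.
With the tool pointing down it reaches from about 0.275 to 0.975 m from the base axis. Payload 8.4 kg.
Tool frame: the origin (TCP) lies midway between the tips of the shut fingers; the grasp point (between the pads) lies ctrl.hold_point_z behind it (ctrl.hold_point_z is the distance from the TCP to the grasp point, in m); z points along the fingers, y is the line along which they close (so a half turn about z gives the same grasp; the last joint's range is limited). The gripper opens to 92 mm and grips with 3 to 60 N. Pads are 20 mm wide; open, the fingers measure 128 mm over their backs; the gripper's body (75 mm by 189 mm) begins 69 mm behind the grasp point.
Start: joints at [1.292, 0.353, 1.633, -0, 1.155, -0.002], TCP at [0.171, 0.601, 0.215] pointing down, gripper open.
Joint ranges: [-2.63, 2.63], [-0.92, 2.1], [0.06, 2.66], [-1.3, 4.44], [0, 2.69], [-3.02, 3.02]. Speed limits (rad/s): [2.22, 2.22, 2.79, 3.14, 3.14, 3.14].

INTERFACE

Orientations are given as a unit quaternion [x, y, z, w].
In Python, from bench import ctrl gives the robot as it stands. The module is installed in compiled form; this text tells all that it offers. Calls block until the motion is done:
- ctrl.move_to(position, orientation): joint-space move of the TCP to a pose.
- ctrl.move_linear(position, max_speed=0.15, frame=None): straight line of the TCP; frame=None keeps the orientation; max_speed is the mean speed in m/s.
- ctrl.move_joints(angles): joint-space move.
- ctrl.release() and ctrl.gripper_close(strength=None): open the fingers fully, or close them until they stop; strength is the grip in N (None keeps the last).
- ctrl.pause(seconds).
- ctrl.ik(position, orientation): joint angles nearest the present ones, or None.
- ctrl.read_camera(name): name is "scene" or "top" or "wrist"; returns a dict with "image" (420x560x3 uint8, red, green, blue), "range_z" (420x560 float32, m along the optical axis (not along the pixel's ray), 0 where there is no reading), "intrinsics" (3x3 intrinsics, pixels), "eye" and "rotation" of the camera in the world. Camera axes: x right, y down, z forward; pixel columns grow to the right and rows downward; lengths in m; the calibration is good to about 2 mm. A picture is of the moment at which its call begins.
A pose or a line that the arm cannot do raises ctrl.IKError and nothing moves.
- ctrl.sign_off(): hands the job in; it is judged then, once.
Readings, each from a call of its own:
- ctrl.read_time(): time.
- ctrl.read_qpos(): joint angles.
- ctrl.read_joint_vel(): joint speeds.
- ctrl.read_tau(): joint torques, N m.
- ctrl.read_eef_pos(): TCP position.
- ctrl.read_orientation(): TCP orientation.
- ctrl.read_contact_force(): force on the tool from outside, world axes, zero at the start.
- ctrl.read_moment(): the same for the moment, N m.
- ctrl.read_gripper_width(): finger opening in m.
- ctrl.read_gripper_force(): force on a finger pad.
Only numpy, scipy, OpenCV 4.12 (cv2) and the standard library are available. Lean on these libraries where they do the work, as an engineer would, in place of code of your own. Each camera call takes 0.05 s, during which the arm holds its last target. There are 200 camera calls.

TASK

Measure the long narrow carton in the parcel gauge: draw the sliding jaw back to make room, lay the carton flat and lengthwise on the gauge's bed with one end flush against the fixed end plate, then slide the jaw up until it just meets the carton's other end, with no gap left at either end. The carton is thin card, so grip it lightly, set it down rather than drop it, and close the jaw gently; finally let go of everything, and leave the other things on the bench where they are.

Things in the scene. Friction and masses are not known exactly. Their poses are not given: they have to be found in the camera images.
- gauge: Fixed parcel gauge: plywood bed 170 (x) by 320 (y) by 14 mm thick; origin at the centre of its underside. The slide runs along y. The steel fixed end plate (x -55 to 80 mm, top at z = 69 mm) has its inner face at y = -130 mm, looking to +y. An aluminium rail, 24 mm wide, top at z = 26 mm, runs along x = -65 mm; a carton lies on the free bed, x -50 to 85 mm. Black scale lines at x = 78 mm.
- carriage (a joint): Carriage on the rail: gap in m from the end plate's inner face to the jaw's pressing face; grows as it is drawn back (gauge +y), 0 to 0.21. It stays where left; sliding takes about 2 N. It starts too far in for the carton to fit. Its dark steel saddle, 36 mm wide, top 42 mm over the bench, covers the rail from 0 to 56 mm behind the pressing face.
- jaw: Jaw: upright steel plate 120 (x) by 10 (y) by 46 mm (z), carried by the carriage. Origin at the centre of the lower edge of its pressing face (gauge x = 13 mm, 16.5 mm over the bench), axes as the gauge's; the face looks to -y, towards the fixed end plate.
- knob (a point): Grip point of the carriage's upright round knob, black plastic, diameter 26 mm, reaching from 54 to 96 mm over the bench; the point is on its axis, 78 mm over the bench, 30 mm behind the jaw's pressing face (gauge +y) and over the rail (gauge x = -65 mm).
- carton: The long narrow carton, loose, closed, thin brown card, 62 (x) by 120 (y) by 56 mm (z), 0.14 to 0.3 kg. Origin at the centre of its underside, z up. It stands on the bench at any yaw. A push of over 30 N on its end or a grip of over 35 N crushes it.
- box: Another brown carton, 85 by 85 by 75 mm high, loose; origin at the centre of its underside. It may be on either side of the long one. Leave alone.
- tape_roll: Roll of clear packing tape lying flat, diameter 100 mm, 48 mm high, loose; origin at the centre of its underside. Leave alone.
- scanner: Hand scanner on a round stand of diameter 90 mm, about 100 mm high, loose; origin at the centre of its underside. Leave alone.
- pen_pot: Grey pot with pens, diameter 76 mm, 150 mm high with the pens, loose; origin at the centre of its underside. Leave alone.
Mind the look-alikes: they are no part of the job. Leave any blue or pink look-alike of the carton alone.

How it is judged:
On the way, in this order (a step that is already met when the one before it is completed fails the run):
1. the jaw has been drawn back so that the carton fits (gap over 121 mm) (value of joint carriage above 0.121 m), for 0.1 s.
2. the carton lies flat on the bed, lengthwise, between the fixed end plate and the jaw (z of carton in the frame of gauge between 0.01 and 0.018 m and x of carton in the frame of gauge between -0.018 and 0.052 m and angle between carton's own z axis and vertical below 0.06 rad and angle between the y axis of carton and the y axis of gauge, either way round below 0.35 rad and y of carton in the frame of gauge below 0.025 m), for 0.1 s.
At the end, for the whole second after the job is handed in: The carton lies flat and lengthwise on the free bed (within 0.08 rad; origin at gauge x -18 to 52 mm), one end at the end plate (origin at gauge y -70 mm within 5), the jaw closed on it (gap 116 to 123.5 mm for the 120 mm carton), both at rest (z of carton in the frame of gauge between 0.01 and 0.018 m and x of carton in the frame of gauge between -0.018 and 0.052 m and angle between carton's own z axis and vertical below 0.06 rad and value of joint carriage between 0.116 and 0.1235 m and y of carton in the frame of gauge between -0.075 and -0.065 m and angle between the y axis of carton and the y axis of gauge, either way round below 0.08 rad and linear speed of carton below 0.01 m/s and velocity of joint carriage between -0.005 and 0.005 m/s); the robot touches nothing.
It fails at once if the jaw presses the carton with more than 30 N (contact force between jaw and carton above 30 N).
It fails at once if the fingers squeeze the carton with more than 35 N each (70 N together) (contact force between the fingers and carton above 70 N).
It fails at once if the carton is dropped or flung (moves at over 0.6 m/s, about a 20 mm fall, while no finger holds it) (contact force between the fingers and carton below 0.05 N and linear speed of carton above 0.6 m/s).
It fails at once if the square carton, tape roll, scanner or pen pot is shifted by more than 30 mm (distance of any of box, tape_roll, scanner, pen_pot from where it was at the start of the episode above 0.03 m).
It also fails if it takes over 64 s, if anything falls off the work surface, if the arm or the gripper's body presses on something with over 40 N, if the wrist force passes 120 N, or if a joint passes its speed limit or range.

## Working session

There is one attempt and no reset: what is moved stays moved. The work goes in short steps, each a Python script; the robot and the scene stay as the last script left them, time stands still between calls to the robot, and variables do not carry over. Pictures are saved under pics/ and viewed, at most 10 in all, crops included, and the job is handed in when it is done.

```bash
mkdir -p pics; cat > h.py <<'E'
from bench import ctrl
import numpy as np, cv2
def cloud(c):
    K=c["intrinsics"];d=c["range_z"];v,u=np.mgrid[:d.shape[0],:d.shape[1]]
    p=np.stack([(u-K[0,2])/K[0,0]*d,(v-K[1,2])/K[1,1]*d,d],-1)@np.array(c["rotation"]).T+c["eye"]
    p[d<=0]=np.nan
    return p
def quat(a):  # tool down, tool y at world angle a+90deg (tool x at angle a)
    from scipy.spatial.transform import Rotation as R
    return (R.from_euler('z',a)*R.from_euler('x',np.pi)).as_quat()
E
python3 - <<'E'
from h import *
for n in("top","scene"):
    c=ctrl.read_camera(n);cv2.imwrite(f"pics/{n}0.png",c["image"][...,::-1]);np.savez(f"{n}0.npz",**c)
    print(n,c["eye"],np.round(c["rotation"],2).tolist())
print(ctrl.read_orientation(),ctrl.hold_point_z,ctrl.read_time(),ctrl.read_gripper_width())
E
```

```text
top [ 0.30430618 -0.12303076  1.51813798] [-0.7, 0.71, -0.04, 0.06]
scene [1.28764268 0.4727695  0.92173702] [0.4, 0.82, -0.37, -0.19]
[ 1.37975534e-01  9.90435463e-01 -5.82118600e-04 -7.85051180e-05] 0.0187 0.1 0.09169798896959472
```

View pics/top0.png

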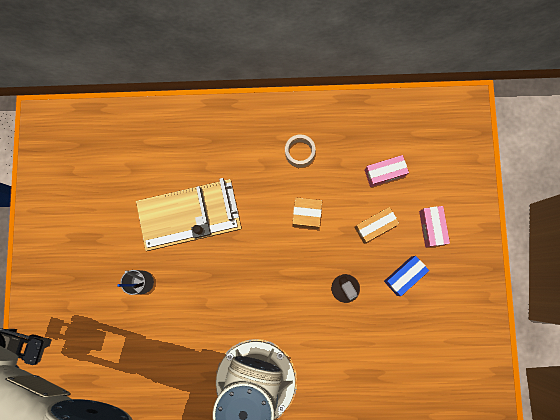

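View pics/scene0.png

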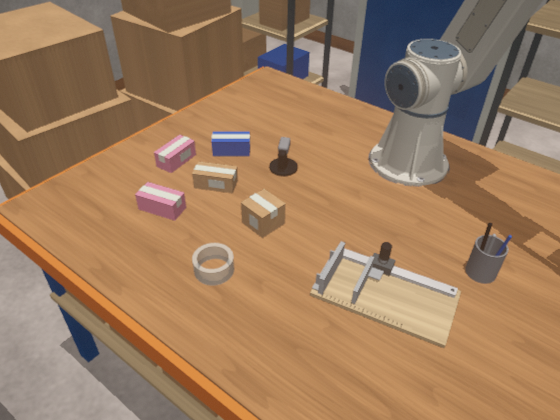

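The top view shows the gauge at about (190,214), with the end plate at (228,200), the jaw at (203,208) and the knob at (200,229). The scanner is at (345,288), the tape at (300,150) and the pot at (137,281). 

Carton candidates are brown (377,225), the square brown box (308,213), blue (407,276), and pink (387,170) and (435,226). Only (377,225) is both brown and long and narrow, so that's the one. I'll confirm it in a crop while measuring.

```bash
sed -i 's/np.array(c\["rotation"\]).T/Rot(c["rotation"]).T/' h.py; cat >> h.py <<'E'
def Rot(q):
    from scipy.spatial.transform import Rotation as R
    q=np.array(q); return q if q.ndim==2 else R.from_quat(q).as_matrix()
def rect(p,m):
    """min-area rectangle of masked world points: centre, sides, angle of long side"""
    b=cv2.boxPoints(cv2.minAreaRect((p[m][:,:2]*1000).astype(np.float32)))/1000
    e=[b[1]-b[0],b[2]-b[1]]; l=max(e,key=np.linalg.norm)
    return b.mean(0),sorted(np.linalg.norm(x) for x in e),np.arctan2(l[1],l[0])
def near(p,u,v,r,lo,hi):
    m=np.zeros(p.shape[:2],bool);m[v-r:v+r,u-r:u+r]=1
    return m&(p[...,2]>lo)&(p[...,2]<hi)
E
python3 - <<'E'
from h import *
c=dict(np.load("top0.npz"));p=cloud(c);im=c["image"]
print(p[300,450],c["intrinsics"][0,0])
for n,u,v,r,lo,hi in[("carton",377,225,26,.045,.07),("box",308,213,22,.065,.09),("blue",407,276,26,.04,.07),("pinkA",387,170,26,.04,.07),("pinkB",435,226,28,.04,.07),("bed",190,214,58,.008,.02),("plate",228,200,22,.063,.075),("jaw",203,208,26,.056,.068),("knob",200,229,12,.085,.11),("scanner",345,288,20,.02,.2),("tape",300,150,20,.03,.06)]:
    m=near(p,u,v,r,lo,hi);ce,s,a=rect(p,m);print(n,m.sum(),ce.round(4),np.round(s,4),round(np.degrees(a),1),np.nanmedian(p[m][:,2]).round(4))
crop=np.hstack([im[185:325,100:260],im[150:290,280-0:460]])
cv2.imwrite("pics/crop1.png",cv2.resize(crop[...,::-1],None,fx=2.3,fy=2.3,interpolation=cv2.INTER_CUBIC))
E
```

```text
[ 0.23757329 -0.62130677  0.0017013 ] 467.9948941362696
carton 768 [ 0.4789 -0.3957] [0.0619 0.1208] -62.7 0.0555
box 739 [ 0.5213 -0.1758] [0.085  0.0854] -7.7 0.0748
blue 837 [ 0.3174 -0.4808] [0.0629 0.1216] -50.3 0.0557
pinkA 765 [ 0.6541 -0.4364] [0.063  0.1217] -74.3 0.0556
pinkB 818 [ 0.4696 -0.5779] [0.065  0.1202] 5.7 0.0553
bed 3501 [0.543  0.2062] [0.3652 0.3734] 89.8 0.0135
plate 153 [0.5723 0.0803] [0.0124 0.1345] 11.6 0.0687
jaw 180 [0.546  0.1196] [0.0975 0.155 ] 5.2 0.063
knob 55 [0.4749 0.1657] [0.0218 0.0243] 89.3 0.0959
scanner 248 [ 0.2855 -0.291 ] [0.032  0.0722] 26.5 0.0898
tape 370 [ 0.7309 -0.16  ] [0.0976 0.0986] 21.3 0.0467
```

View pics/crop1.png

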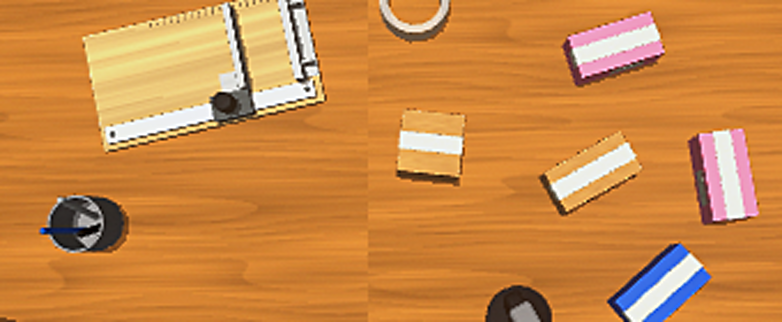

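The crop confirms it: the plain brown long carton (62×121 mm, top at 55.5 mm) is clear of the blue and pink ones. The jaw sits close to the end plate. Next I'll refine the gauge pose.

```bash
python3 - <<'E'
from h import *
c=dict(np.load("top0.npz"));p=cloud(c)
m=near(p,190,214,62,.008,.12)
n,l,st,_=cv2.connectedComponentsWithStats(m.astype(np.uint8),connectivity=4)
k=1+np.argmax(st[1:,4]);m=l==k
m2=near(p,190,214,62,.0105,.0175)&m
m2=cv2.morphologyEx(m2.astype(np.uint8),cv2.MORPH_OPEN,np.ones((3,3)))>0
print("all",rect(p,m),"bed",rect(p,m2),m.sum())
print("plate",rect(p,near(p,228,200,24,.064,.074)))
a=np.radians(11.6)
for a in np.radians([11.0,11.6]):
  R=np.array([[np.cos(a),-np.sin(a)],[np.sin(a),np.cos(a)]])
  O=np.array([.5327,.211])
  g=(p[...,:2]-O)@R; z=p[...,2]
  q=m&(z>.057)&(z<.068)&(g[...,0]>-.03)&(g[...,1]>-.115)
  print("jaw y",np.percentile(g[q][:,1],[2,50,98]),q.sum(), np.percentile(g[q][:,0],[1,99]))
  q=m&(z>.064)&(g[...,1]<-.115); print("plate",np.percentile(g[q],[2,50,98],axis=0).round(4).tolist(), np.polyfit(g[q][:,0],g[q][:,1],1))
  q=m&(z>.022)&(z<.03)&(g[...,1]>0); print("rail",np.percentile(g[q],[2,50,98],axis=0).round(4).tolist(),np.polyfit(g[q][:,1],g[q][:,0],1))
  q=m; print("bed ext",np.percentile(g[q],[.5,99.5],axis=0).round(4).tolist())
  q=m&(z>.09); print("knob",g[q].mean(0))
E
```

```text
all (array([0.53236246, 0.21142232], dtype=float32), [np.float32(0.17185596), np.float32(0.32203123)], np.float32(-1.3652997)) bed (array([0.54825467, 0.21372345], dtype=float32), [np.float32(0.13280427), np.float32(0.31579345)], np.float32(-1.3609753)) 4829
plate (array([0.57180625, 0.10566691], dtype=float32), [np.float32(0.08607384), np.float32(0.13274674)], np.float32(0.008412081))
jaw y [-0.06194812 -0.05694804 -0.05196658] 91 [-0.02912674  0.07284084]
plate [[-0.0514, -0.1418], [0.0143, -0.1358], [0.0787, -0.1298]] [ 0.01031373 -0.1360007 ]
rail [[-0.078, 0.0031], [-0.0655, 0.0714], [0.0214, 0.145]] [-0.03153001 -0.06020246]
bed ext [[-0.085, -0.1588], [0.0838, 0.1582]]
knob [-0.06556005 -0.03371397]
jaw y [-0.06174339 -0.0569851  -0.05229035] 90 [-0.02900322  0.07223538]
plate [[-0.0529, -0.1418], [0.0129, -0.1359], [0.0773, -0.1302]] [-7.67214549e-05 -1.35994413e-01]
rail [[-0.0772, 0.0037], [-0.0644, 0.0721], [0.0219, 0.1456]] [-0.02338259 -0.06001432]
bed ext [[-0.0848, -0.1588], [0.0837, 0.1579]]
knob [-0.0659095  -0.03302559]
```

```bash
cat >> h.py <<'E'
YAW=np.radians(11.7);O=np.array([.5325,.2112]);Rg=np.array([[np.cos(YAW),-np.sin(YAW)],[np.sin(YAW),np.cos(YAW)]])
H=ctrl.hold_point_z
def G(x,y,z): return [*(O+Rg@[x,y]),z]
def toG(): p=np.array(ctrl.read_eef_pos()); return np.round([*((p[:2]-O)@Rg),p[2]],4)
def fG(): f=np.array(ctrl.read_contact_force()); return np.round([*(f[:2]@Rg),f[2]],2)
def go(pos,a):
    """move_to with whichever half-turn keeps the joints nearest"""
    q0=np.array(ctrl.read_qpos());c=[]
    for k in(0,np.pi):
        s=ctrl.ik(pos,quat(a+k))
        if s is not None:c.append((np.abs(np.array(s)-q0).max(),k))
    k=min(c)[1]; ctrl.move_to(pos,quat(a+k))
E
python3 - <<'E'
from h import *
ky=-.033
go(G(-.065,ky,.20-H),YAW)
print(toG(),ctrl.read_qpos(),fG())
ctrl.move_linear(G(-.065,ky,.078-H))
print(toG(),fG())
ctrl.gripper_close(15)
print(ctrl.read_gripper_width(),toG(),fG())
ctrl.move_linear(G(-.065,ky+.113,.078-H),max_speed=.08)
print(toG(),fG(),ctrl.read_time())
c=ctrl.read_camera("top");np.savez("top1.npz",**c)
ctrl.release();ctrl.move_linear(G(-.065,ky+.113,.19-H),max_speed=.2)
print(ctrl.read_time())
p=cloud(c);g=(p[...,:2]-O)@Rg;z=p[...,2]
q=(z>.058)&(z<.066)&(np.abs(g[...,0]-.03)<.04)&(np.abs(g[...,1])<.11);print("jaw y",np.percentile(g[q][:,1],[2,50,98]),q.sum())
E
```

```text
[-0.0648 -0.0324  0.1814] [ 3.33286560e-01  2.02170703e-01  1.92247098e+00  1.96886261e-04
  1.01667813e+00 -1.44213399e+00] [-0.53 -0.27  1.  ]
[-0.0644 -0.0328  0.0599] [ 0.12 -0.17  0.8 ]
0.025551561725272832 [-0.065  -0.0329  0.0593] [ 0.23  0.82 -0.07]
[-0.0651  0.08    0.0593] [-1.08  1.61 -0.6 ] 5.5667
7.3833
jaw y [0.04772657 0.0528103  0.05820195] 66
```

```bash
python3 - <<'E'
from h import *
C=[.4789,-.3957];a=np.radians(-62.7)
go([*C,.15],a); print(ctrl.read_eef_pos(),ctrl.read_qpos()[5])
ctrl.move_linear([*C,.032-H])
ctrl.gripper_close(12); print(ctrl.read_gripper_width(),ctrl.read_gripper_force(),ctrl.read_contact_force())
ctrl.move_linear([*C,.16],max_speed=.12)
print(ctrl.read_gripper_width(),ctrl.read_gripper_force(),ctrl.read_contact_force(),ctrl.read_time())
c=ctrl.read_camera("top");np.savez("top2.npz",**c);cv2.imwrite("pics/t2.png",c["image"][...,::-1])
c=ctrl.read_camera("scene");cv2.imwrite("pics/s2.png",c["image"][...,::-1])
E
```

```text
[ 0.47941603 -0.39490685  0.15004297] -1.169452834529001
0.061594355935228114 11.996624618768692 [-0.18222363 -0.04021239  4.49571282]
0.061966451333484246 11.995300054550171 [-0.02570477  0.48908365 -0.94592943] 12.7667
```

View pics/s2.png

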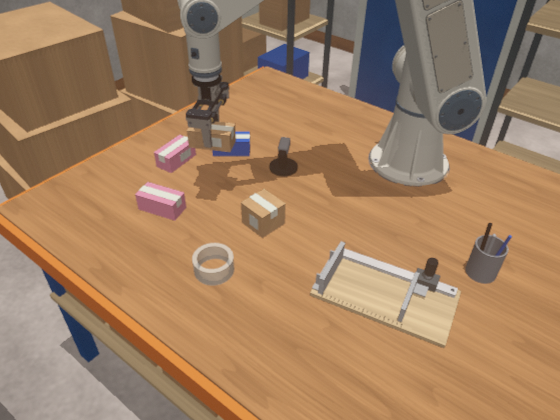

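The scene view shows the brown carton held level at about (212,133), with the jaw drawn back at (410,295). Now I'll place it.

```bash
python3 - <<'E'
from h import *
x,y=.02,-.064
go(G(x,y,.17),YAW+np.pi/2); print(toG(),ctrl.read_qpos()[5],ctrl.read_gripper_force())
ctrl.move_linear(G(x,y,.05)); ctrl.move_linear(G(x,y,.031),max_speed=.03)
ctrl.pause(.2);f0=fG();z=.031
while z>.0245:
    z-=.0007; ctrl.move_linear(G(x,y,z),max_speed=.02); f=fG()
    if f[2]-f0[2]>2.5: break
print(f0,f,z,toG(),ctrl.read_gripper_force())
ctrl.release();ctrl.pause(.2)
ctrl.move_linear(G(x,y,.15),max_speed=.15); print(ctrl.read_time())
go(G(-.065,.08,.19-H),YAW)
c=ctrl.read_camera("top");np.savez("top3.npz",**c);cv2.imwrite("pics/t3.png",cv2.resize(c["image"][150:290,80:280,::-1],None,fx=3.5,fy=3.5))
p=cloud(c);g=(p[...,:2]-O)@Rg;z=p[...,2]
q=(z>.0655)&(z<.074)&(np.abs(g[...,0]-.02)<.05)&(g[...,1]<.03)&(g[...,1]>-.127);print("carton",rect(np.dstack([g,z]),q),q.sum(),np.median(z[q]),np.percentile(g[q],[1,99],axis=0))
print(ctrl.read_time())
E
```

```text
[ 0.0201 -0.0648  0.17  ] 0.05653851515427843 11.995275467634201
[ 0.24  0.99 -2.53] [-0.34  0.63  0.52] 0.027500000000000004 [ 0.0202 -0.064   0.0276] 11.995931267738342
19.825
carton (array([ 0.02033077, -0.06497215], dtype=float32), [np.float32(0.06276968), np.float32(0.12057755)], np.float32(-1.5608838)) 611 0.06955168325490035 [[-0.01039346 -0.12423618]
 [ 0.05088005 -0.00613738]]
21.05
```

View pics/t3.png

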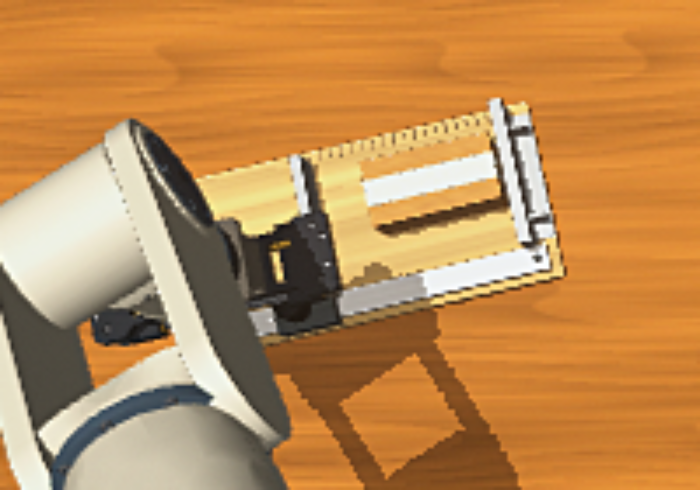

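The carton lies flat on the bed (white band 360–495, 160–205 in the crop), about 5 mm short of the end plate. Now I'll close the jaw gently.

```bash
python3 - <<'E'
from h import *
z=.078-H
ctrl.move_linear(G(-.065,.08,z)); ctrl.gripper_close(15); print(ctrl.read_gripper_width(),toG())
ctrl.move_linear(G(-.065,.034,z),max_speed=.06); print(toG(),fG())
y=.034;F=[]
while y>.0165:
    y-=.0006; ctrl.move_linear(G(-.065,y,z),max_speed=.015); ctrl.pause(.05); f=fG(); F.append((round(y,4),toG()[1],f[1]))
    if f[1]>9: break
print(F,ctrl.read_time())
c=ctrl.read_camera("top")
ctrl.release();ctrl.pause(.2);print(toG(),fG())
ctrl.move_linear(G(-.065,y,.2-H)); ctrl.move_to(G(-.1,.25,.30),ctrl.read_orientation())
c=ctrl.read_camera("top");cv2.imwrite("pics/t4.png",cv2.resize(c["image"][150:290,80:280,::-1],None,fx=3.5,fy=3.5))
p=cloud(c);g=(p[...,:2]-O)@Rg;h=p[...,2]
q=(h>.0655)&(h<.074)&(np.abs(g[...,0]-.02)<.045)&(g[...,1]<.03)&(g[...,1]>-.1285)
print("carton",rect(np.dstack([g,h]),q),q.sum())
q=(h>.058)&(h<.0655)&(np.abs(g[...,0]-.03)<.04)&(g[...,1]<.03)&(g[...,1]>-.03);print("jaw",np.percentile(g[q][:,1],[2,50,98]),q.sum())
q=(h>.09)&(np.abs(g[...,0]+.065)<.03)&(np.abs(g[...,1]-.02)<.03)&(h<.1);print("knob",g[q].mean(0),q.sum())
print(ctrl.read_time())
E
```

```text
0.02557301285263506 [-0.065   0.08    0.0593]
[-0.065   0.0337  0.0593] [ 0.68 -1.98 -1.18]
[(0.0334, np.float64(0.0336), np.float64(-0.41)), (0.0328, np.float64(0.033), np.float64(1.05)), (0.0322, np.float64(0.0322), np.float64(0.66)), (0.0316, np.float64(0.0315), np.float64(1.32)), (0.031, np.float64(0.0309), np.float64(0.21)), (0.0304, np.float64(0.0304), np.float64(0.91)), (0.0298, np.float64(0.0298), np.float64(1.52)), (0.0292, np.float64(0.0292), np.float64(0.58)), (0.0286, np.float64(0.0286), np.float64(0.85)), (0.028, np.float64(0.028), np.float64(1.46)), (0.0274, np.float64(0.0274), np.float64(0.71)), (0.0268, np.float64(0.0268), np.float64(0.67)), (0.0262, np.float64(0.0262), np.float64(2.05)), (0.0256, np.float64(0.0256), np.float64(2.33)), (0.025, np.float64(0.0249), np.float64(2.05)), (0.0244, np.float64(0.0243), np.float64(1.48)), (0.0238, np.float64(0.0237), np.float64(2.67)), (0.0232, np.float64(0.0232), np.float64(2.66)), (0.0226, np.float64(0.0226), np.float64(1.69)), (0.022, np.float64(0.022), np.float64(1.13)), (0.0214, np.float64(0.0214), np.float64(2.33)), (0.0208, np.float64(0.0212), np.float64(5.8)), (0.0202, np.float64(0.0212), np.float64(9.01))] 30.775
[-0.065   0.0202  0.0593] [ 0.87 -0.   -0.14]
carton (array([ 0.02595486, -0.06571401], dtype=float32), [np.float32(0.075256675), np.float32(0.12631515)], np.float32(1.5523528)) 607
jaw [-0.02617632 -0.00557312 -0.00041138] 62
knob [-0.06590911  0.01956336] 47
34.1167
```

View pics/t4.png

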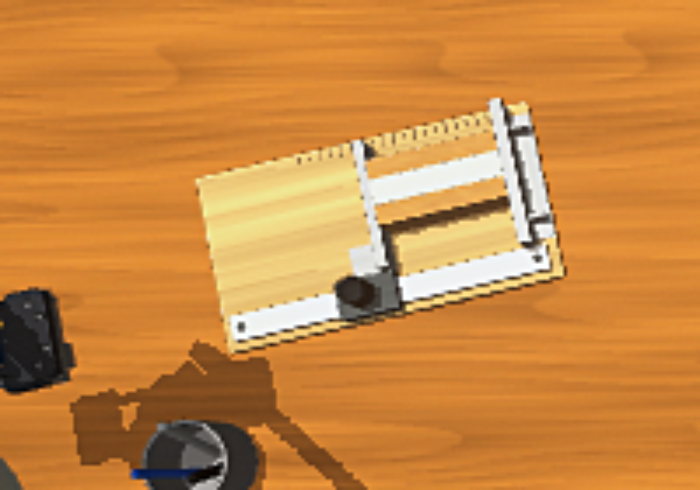

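The carton sits flush between plate and jaw. The force rose sharply once the carton met the plate, after it had moved about 4.5 mm. The arm is clear, so I'm handing in.

```bash
python3 -c "
from bench import ctrl
print(ctrl.sign_off())"
```

```text
the job is handed in; nothing more can be done
None
```

I measured the carton in the gauge and handed the job in at about 34 s: it lies flat with one end against the end plate and the jaw closed on the other at about 9 N, everything is released, and no verdict came back.

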